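# Open the slide carousel and index it

### The arm

A 7-joint arm with a two-finger parallel gripper is mounted at the origin on the work surface. World frame = base frame: x ahead of the robot, y to its left, z up, the work surface at z = 0. Lengths are in mm, angles in rad, forces in N, time in s.
With the tool pointing down it reaches from about 400 to 875 mm from the base axis. Payload 4.4 kg.
Tool frame: the origin (TCP) lies where the fingers leave the gripper's body, on its centre line; the fingertips stand 73 mm ahead of it and the grasp point (between the pads) lies 54 mm ahead of it; z points along the fingers, y is the line along which they close (so a half turn about z gives the same grasp; the last joint's range is limited). The gripper opens to 85 mm and grips with 20 to 120 N. Pads are 22 mm wide; open, the fingers measure 114 mm over their backs; the gripper's body (76 mm by 85 mm) begins 54 mm behind the grasp point. The pads swing forward as they close: fully open they stand 13 mm farther back than shut.
Start: joints at [-0.066, 0.628, 0.038, 1.517, -0.027, 0.996, -0.02], TCP at [650.013, 0.024, 303.913] pointing down, gripper open.
Joint ranges: [-3.06, 3.06], [-0.37, 2.12], [-1.25, 1.32], [0.18, 2.47], [-1.1, 4.24], [0.23, 1.98], [-2.94, 2.94]. Speed limits (rad/s): [2.57, 2.57, 3.14, 3.14, 3.14, 3.14, 3.14].

### API

Orientations are given as [roll, pitch, yaw] about the fixed x, y, z axes, in that order (R = Rz(yaw) Ry(pitch) Rx(roll)).
In Python, from cell import ctrl gives the robot as it stands.
- The arm moves only by the tool send_rows, never from a script. Its argument "rows" is a list that holds one entry, the list of rows, each a list of 6 numbers: the shift along the tool's x, y, z in cm, then the turn, a rotation vector about the tool's x, y, z in rad. In form: [[[tx, ty, tz, wx, wy, wz], ...]]. A call has 1 to 10 rows; each row is the pose to reach, as a shift and turn from the pose commanded when the call began, along the tool's axes at that moment; what a row does not reach only later rows make up. A row lasts 1/10 s, in which the tool goes at most 50 mm and 8.59 degrees, less where a joint would pass 70% of its speed; a pose out of reach is approached as far as the arm can. A call with a gripper value outside its range is refused whole. "grip" is the closure in counts, from 0 (fully open) to 255 (shut), set as the call begins (left out, the last holds). The fingers move at their own pace and stop on an object; the grip force is fixed at half the most. Time passes only in rows, so rows that repeat a pose let the fingers close. It gives the time, the measured TCP pose, the force, the opening and the grip force at its end, in the units of the state.
- ctrl.read_state(): the state, without advancing time (a new reading comes with each control period).
- ctrl.get_image(name): name is "scene" or "side" or "wrist"; returns a dict with "pixels" (400x640x3 uint8, red, green, blue), "fx", "fy", "cx", "cy" (pixels), "extrinsics" (4x4, takes a point from camera to world coordinates); the wrist camera has in their place "mount" (4x4, takes a point from camera to tool coordinates, whose origin is the TCP and whose axes are the flange's). Camera axes: x right, y up, looking along -z (the intrinsics and any distortion apply to the point x, -y, -z); pixel columns grow to the right and rows downward; lengths in mm; the calibration is good to about 2 mm. A picture is of the moment at which its call begins: read the wrist's pose just before it. There is no depth.
- ctrl.finish_job(): hands the job in; it is judged then, once.
The state is a dict: "clock": time; "qpos": joint angles; "qd": joint speeds; "tau": joint torques, N m; "eef_pos": TCP position; "tool_rot": TCP orientation; "force": force on the tool from outside, world axes, zero at the start; "torque": the same for the moment, N m; "width": finger opening in mm; "gripper_force": force on a finger pad.
Only numpy, scipy, OpenCV 4.12 (cv2) and the standard library are available. Lean on these libraries where they do the work, as an engineer would, in place of code of your own. Each camera call takes 0.05 s, during which the arm holds its last target. There are 200 camera calls.

### The job

Open the clear cover of the slide carousel all the way up, until its folding stay goes over centre and locks, and ease it back so that it stands on the stay by itself; do not let it fall. Then reach in under the raised cover and push the turntable round until the one spoke with the round post points at the pointer on the front edge of the base. Leave the post there with the cover up, and do not push aside or knock over the things round about.

Things in the scene. Friction and masses are not known exactly. Their poses are not given: they have to be found in the camera images.
- case: the white base of the slide carousel, a shallow tray 260 mm deep (its x) by 300 mm wide (its y), walls 50 mm high and 6 mm thick, fixed to the table; origin on the table under its centre; its -x side is the front, towards the robot. A steel pointer (10 mm of it over the wall, 26 mm long in all, top 56 mm above the table) sits on the middle of the front wall and points inwards at the turntable's axis, which stands over the origin
- lid (a joint): angle of the clear cover about its hinge: 0 closed, grows as the front rises; the stay is straight, and stops it rising, at about 0.925 (53 degrees), and it rests at about 0.89 on the locked stay. The cover is an upside-down tray 260 x 300 x 50 mm, walls 45 mm deep, about 0.45 kg, and falls shut if let go before the stay is locked. When up it leans out over the turntable, so a tool can only reach in slanting, from the front
- hinge (a point): the cover's hinge line (at its middle), on the back edge of the base 50 mm above the table, parallel to the base's y; its axes turn with the cover
- tab (a point): grasp point in the black tab at the middle of the cover's front edge: 44 mm wide (along the base's y), 12 mm thick, sticking out 66 mm forwards and up at 45 degrees from the closed cover; this point lies 44 mm out along it and 22 mm short of its end. In the closed cover's frame it is 288 mm in front of the hinge and 61 mm above it. Axes: x and z turn with the cover (z is up and x is backwards when closed)
- stay (a joint): elbow angle of the steel folding stay, inside the base's left (+y) wall, 132 mm from the middle: 0 folded with the cover closed, 2.57 straight, locked over centre against its stop at about 2.97. A light spring in the elbow drives it over centre when the cover is pulled up until the stay is straight (a few newtons more than the cover's weight); lowering the cover then rests it on the stop
- elbow (a point): the stay's elbow pin
- carousel (a joint): angle of the turntable, anticlockwise from above; 0 (or a full turn) when the spoke with the post points at the pointer. It turns freely without stops, with a little friction (about 0.5 N at the spokes) that stops it at once when it is not pushed
- axis (a point): the turntable's axis, half-way up the spokes, 55 mm above the table. The turntable is a grey disc of 172 mm diameter, top 33 mm above the table, with a hub of 32 mm diameter and four radial spokes (upright vanes 90 degrees apart, 8 mm thick, up to 73 mm above the table, reaching from the hub to 86 mm from the axis)
- post (a point): the round post, 22 mm diameter, at the outer end of one of the four spokes, on its centre line 76 mm from the axis; top 76 mm above the table; this point 55 mm above the table
- index_spot (a point): where post must come: 76 mm from the axis in the direction of the pointer
- can: bystander: drink can with a red side, 56 mm diameter, 145 mm tall, near one side of the base; origin under its centre
- sanitizer: bystander: clear bottle with white cap, 60 mm diameter, 150 mm tall; origin under its centre
- jar: bystander: clear jar with white lid, 64 mm diameter, 90 mm tall; origin under its centre
- tape: bystander: white tape roll lying flat, 52 mm diameter, 19 mm high; origin under its centre
- marker: bystander: white marker pen lying along its x, 130 mm long, 17 mm thick; origin under its middle
- scissors: bystander: scissors with blue handles lying along their x, 165 mm long, 10 mm thick; origin under the middle
- book: bystander: thick red textbook lying flat, 270 x 200 x 35 mm, left of the base; origin under its centre

How it is judged:
By the outcome, as a careful person would: the job done as asked, in the order asked, and still so for the second after the job is handed in, with the robot touching nothing.
It also fails if it takes over 72 s, if anything falls off the work surface, if the arm or the gripper's body presses on something with over 40 N, if the wrist force passes 120 N, or if a joint passes its speed limit or range.

## Working session

There is one attempt and no reset: what is moved stays moved. The work goes in short steps, Python scripts to look and compute and a tool call to move; the robot and the scene stay as the last step left them, time stands still between calls to the robot, and variables do not carry over. Pictures are saved under pics/ and viewed, at most 10 in all, crops included, and the job is handed in when it is done.

Besides the shell and the picture viewer there is one more tool, called as a command line: name --argument value ..., lists and objects as JSON in quotes. send_rows: Moves the arm, as the interface text tells. Its arguments: {"type":"object","properties":{"rows":{"type":"array","items":{"type":"array","items":{"type":"array","items":{"type":"number"}}}},"grip":{"type":"number"}},"required":["rows"]}

```bash
mkdir -p pics; ls; cat > h.py <<'E'
import numpy as np, cv2
from cell import ctrl
from scipy.spatial.transform import Rotation as R
def snap(name,fn=None):
    im=ctrl.get_image(name)
    if fn: cv2.imwrite('pics/'+fn,im['pixels'][:,:,::-1])
    return im
def ext(im,st=None):
    if 'extrinsics' in im: return np.array(im['extrinsics'])
    T=np.eye(4);T[:3,:3]=R.from_euler('xyz',st['tool_rot']).as_matrix();T[:3,3]=st['eef_pos']
    return T@np.array(im['mount'])
def ray(im,u,v,E=None):
    E=np.array(im['extrinsics']) if E is None else E
    d=np.array([(u-im['cx'])/im['fx'],-(v-im['cy'])/im['fy'],-1.])
    return E[:3,3],E[:3,:3]@d
def onz(im,u,v,z,E=None):
    o,d=ray(im,u,v,E); return o+d*(z-o[2])/d[2]
def proj(im,p,E=None):
    E=np.array(im['extrinsics']) if E is None else E
    c=np.linalg.inv(E)@np.r_[p,1]
    return im['cx']-im['fx']*c[0]/c[2], im['cy']+im['fy']*c[1]/c[2]
E
python3 - <<'E'
from h import *
a=snap('scene','s0.png');b=snap('side','d0.png')
for i in(a,b):print({k:v for k,v in i.items() if k!='pixels'})
print(ctrl.read_state())
E
```

```text
pics
{'fx': 453.90373938996146, 'fy': 453.90373938996146, 'cx': 323.4148298636526, 'cy': 197.62106106406105, 'extrinsics': array([[ 6.62484034e-01, -5.94889536e-01,  4.55215712e-01,
         1.15642614e+03],
       [ 7.49075384e-01,  5.26921015e-01, -4.01547398e-01,
        -4.58134458e+02],
       [-9.86379740e-04,  6.07009625e-01,  7.94693867e-01,
         1.09842468e+03],
       [ 0.00000000e+00,  0.00000000e+00,  0.00000000e+00,
         1.00000000e+00]])}
{'fx': 513.466314450396, 'fy': 513.466314450396, 'cx': 312.0942203195093, 'cy': 199.5992875067196, 'extrinsics': array([[ 9.21774228e-01,  2.58380470e-01, -2.89087887e-01,
         1.64950536e+02],
       [-3.87355159e-01,  5.81030461e-01, -7.15792976e-01,
        -9.21575451e+02],
       [-1.69780577e-02,  7.71779202e-01,  6.35663912e-01,
         9.70460625e+02],
       [ 0.00000000e+00,  0.00000000e+00,  0.00000000e+00,
         1.00000000e+00]])}
{'clock': 0.1, 'qpos': array([-0.0657611 ,  0.62922658,  0.03845824,  1.51825053, -0.02696345,
        0.99629143, -0.02001268]), 'qd': array([-0.00125291, -0.00227475, -0.0004238 , -0.00276232, -0.00014133,
        0.00139962,  0.00019842]), 'tau': array([ 3.65140630e-03, -5.64529252e+01,  1.23032581e+00, -1.93971133e+01,
        1.11524854e-02,  5.46943455e-03, -1.37002465e-05]), 'eef_pos': array([ 6.49575868e+02, -8.76885501e-03,  3.03104316e+02]), 'tool_rot': array([-3.13993582e+00,  5.33046026e-05,  1.57075416e+00]), 'force': array([0.32609609, 0.68238845, 0.54956637]), 'torque': array([ 0.05033406,  0.09984429, -0.0023608 ]), 'gripper_force': 0.0, 'width': 85.39201500691534}
```

View pics/s0.png

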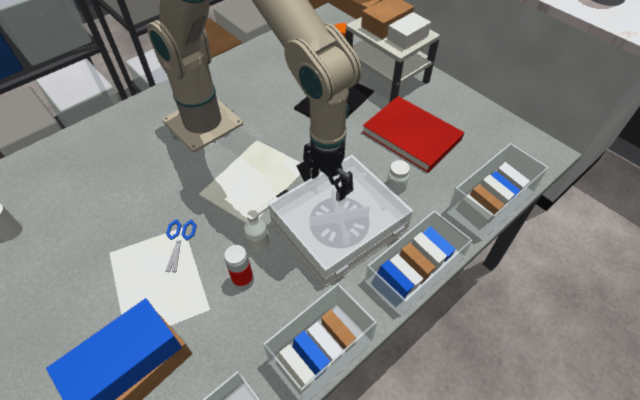

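View pics/d0.png

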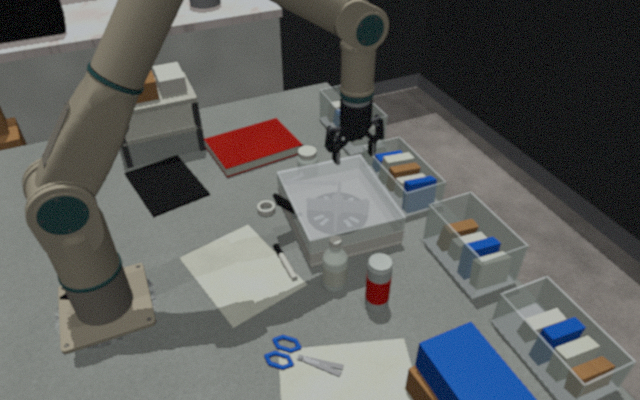

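The scene view shows the case with its clear cover at about (340,218) and the gripper in front of it. The side view shows the cover at (340,205), the black tab at (287,204), the marker at (287,262), the sanitizer at (335,262), the can at (378,280), the tape at (266,208) and the jar at (307,155). Next I'll enlarge the case.

```bash
python3 - <<'E'
import cv2,numpy as np
a=cv2.imread('pics/s0.png')[140:290,230:430];b=cv2.imread('pics/d0.png')[140:290,240:440]
cv2.imwrite('pics/c0.png',np.hstack([cv2.resize(x,(400,300),interpolation=2) for x in(a,b)]).repeat(1,0))
f=lambda x:cv2.resize(x,(780,585),interpolation=cv2.INTER_CUBIC)
cv2.imwrite('pics/cs.png',f(a));cv2.imwrite('pics/cd.png',f(b))
E
```

```text
(no output)
```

View pics/cd.png

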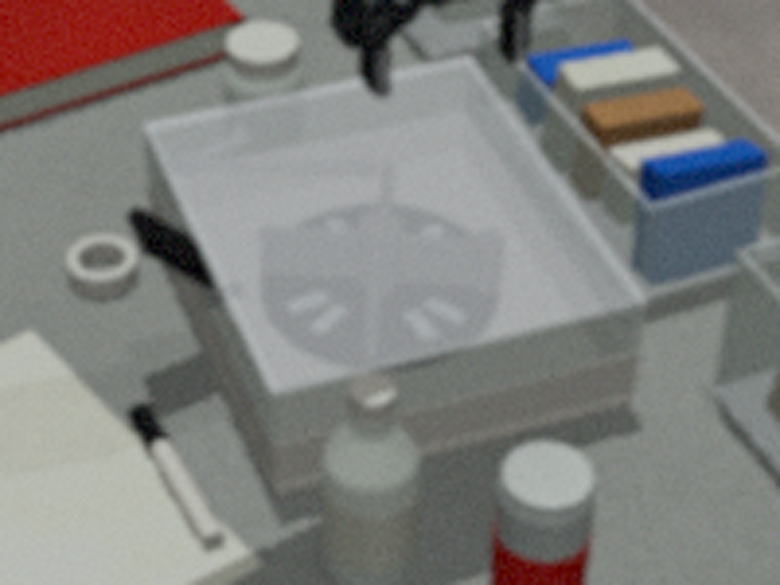

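View pics/cs.png

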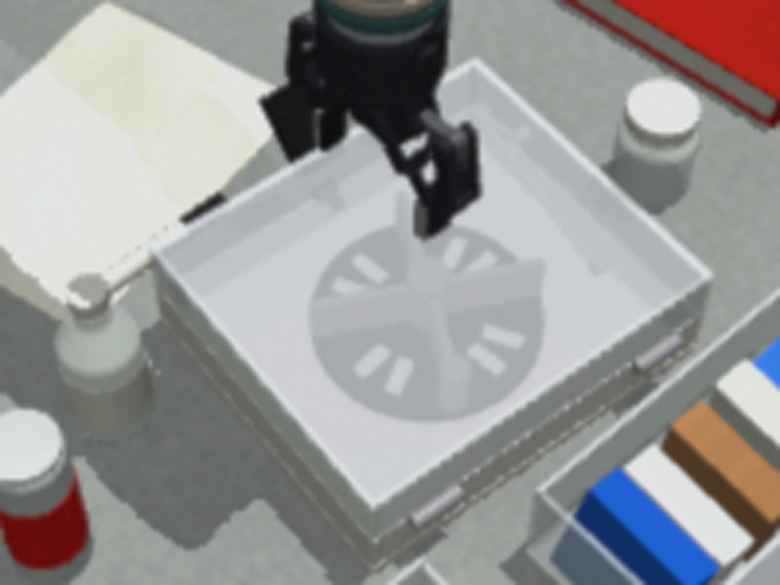

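The cover's corners in the side crop are at (147,128), (472,58), (645,303) and (275,392), and the tab end is at (135,215). In the scene crop the corners are at (155,252), (478,60), (710,275) and (375,507), the hub is at (430,275), and the post is at about (455,372), on the far side of the hub.

```bash
python3 - <<'E'
from h import *
a=snap('scene');b=snap('side');k=200/780
S=lambda u,v:(230+u*k,140+v*k)
D=lambda u,v:(240+u*k,140+v*150/585)
A=[onz(a,*S(*p),100)for p in[(155,252),(478,60),(710,275),(375,507)]]
B=[onz(b,*D(*p),100)for p in[(275,392),(147,128),(472,58),(645,303)]]
for P in(A,B):
    P=np.array(P);print(P.round(0).tolist(),P.mean(0).round(1),[np.linalg.norm(P[i]-P[i-1]).round(0) for i in range(4)],
     [np.degrees(np.arctan2(*(P[j]-P[i])[[1,0]])).round(2) for i,j in((0,3),(1,2))],[np.degrees(np.arctan2(*(P[j]-P[i])[[1,0]])).round(2)-90 for i,j in((0,1),(3,2))])
hub=onz(a,*S(430,270),73);post=onz(a,*S(456,368),76);print('hub',hub,'post',post)
print('hubD',onz(b,*D(384,215),73))
# tab: black mask in side
im=b['pixels'].astype(int);m=(im.max(2)<50).astype(np.uint8);m[:,:265]=0;m[:185]=0;m[235:]=0;m[:,310:]=0
c=max(cv2.findContours(m,0,2)[0],key=cv2.contourArea);print(cv2.contourArea(c),c[:,0].tolist())
# bystanders bases/tops
for n,im,f,p,z in[('san',a,S,(88,290),150),('can',a,S,(28,440),145),('jar',a,S,(663,108),90),('san',b,D,(374,392),150),('can',b,D,(547,480),145),('jar',b,D,(262,45),90),('tape',b,D,(103,260),19),('mk',b,D,(145,420),8),('mk',b,D,(210,535),8)]:
    print(n,onz(im,*f(*p),z).round(0))
E
```

```text
[[505.0, -80.0, 100.0], [523.0, 216.0, 100.0], [777.0, 197.0, 100.0], [757.0, -97.0, 100.0]] [640.6  59.1 100. ] [np.float64(253.0), np.float64(296.0), np.float64(254.0), np.float64(295.0)] [np.float64(-4.07), np.float64(-4.36)] [np.float64(-3.5400000000000063), np.float64(-3.75)]
[[497.0, -84.0, 100.0], [518.0, 209.0, 100.0], [775.0, 192.0, 100.0], [750.0, -105.0, 100.0]] [634.8  53.2 100. ] [np.float64(254.0), np.float64(294.0), np.float64(258.0), np.float64(298.0)] [np.float64(-4.65), np.float64(-3.77)] [np.float64(-4.090000000000003), np.float64(-4.819999999999993)]
hub [630.6898233  68.1643386  73.       ] post [704.80140227  23.70637176  76.        ]
hubD [647.5445024   77.26481497  73.        ]
132.5 [[275, 194], [274, 195], [274, 197], [275, 198], [275, 199], [276, 200], [276, 201], [277, 202], [277, 203], [278, 204], [279, 204], [281, 206], [282, 206], [284, 208], [285, 208], [286, 209], [287, 209], [289, 211], [290, 211], [291, 212], [293, 212], [292, 211], [292, 209], [291, 208], [291, 207], [290, 206], [290, 205], [289, 204], [289, 203], [288, 202], [288, 201], [287, 201], [285, 199], [284, 199], [283, 198], [282, 198], [281, 197], [280, 197], [278, 195], [276, 195]]
san [ 533. -150.  150.]
can [ 598. -244.  145.]
jar [645. 294.  90.]
san [ 531. -156.  150.]
can [ 592. -255.  145.]
jar [641. 288.  90.]
tape [465. 174.  19.]
mk [440.  15.   8.]
mk [ 443. -100.    8.]
```

```bash
cat >> h.py <<'E'
C0=np.array([638.,56,0]);YAW=-0.072
def RC(): return R.from_euler('z',YAW)
def W(p): return C0+RC().apply(np.asarray(p,float))   # case->world
def Cf(p): return RC().inv().apply(np.asarray(p,float)-C0)
def toolrot(tilt,roll=0):  # tilt: lean of tool back to robot (rad); tool x=+case y, y=+case x at tilt 0
    return RC()*R.from_euler('y',-tilt)*R.from_euler('xyz',[np.pi,0,np.pi/2])*R.from_euler('z',roll)
def row(pos,rot,st):
    r0=R.from_euler('xyz',st['tool_rot'])
    return np.r_[r0.inv().apply(pos-st['eef_pos'])/10,(r0.inv()*rot).as_rotvec()].round(3).tolist()
def grasp(pt,tilt,back,roll=0,ahead=54):
    r=toolrot(tilt,roll);return pt-r.apply([0,0,ahead+back]),r
E
python3 - <<'E'
from h import *
b=snap('side');st=ctrl.read_state()
print('tab end',onz(b,276.7,199.5,126.6),'expected',W([-173.6,0,126.6]),proj(b,W([-173.6,0,126.6])))
p,r=grasp(W([-158,0,111]),np.pi/4,80);print(p,row(p,r,st))
E
```

```text
tab end [465.06106985  66.30496489 126.6       ] expected [464.84977685  68.48840349 126.6       ] (np.float64(276.3387401757986), np.float64(199.03203960715962))
[385.90254234  74.18244708 205.75230868] [7.414, -26.379, 9.794, -0.786, -0.028, 0.068]
```

send_rows --rows '[[[1.8,-6.5,0,-0.14,0,0],[3.6,-11,1.0,-0.28,-0.005,0.02],[5.4,-15.5,3,-0.42,-0.01,0.04],[7,-20,5.5,-0.56,-0.02,0.05],[7.4,-24,8,-0.7,-0.025,0.065],[7.4,-26.4,9.8,-0.786,-0.028,0.068],[7.4,-26.4,9.8,-0.786,-0.028,0.068],[7.4,-26.4,9.8,-0.786,-0.028,0.068],[7.4,-26.4,9.8,-0.786,-0.028,0.068],[7.4,-26.4,9.8,-0.786,-0.028,0.068]]]' --grip 90

```text
clock: 1.25
eef_pos: [479.9, 1.5, 250.1]
tool_rot: [2.696, 0.181, 1.436]
force: [-0.5, 0.1, 0.5]
width: 55.6
gripper_force: 0.0
```

```bash
python3 - <<'E'
from h import *
st=ctrl.read_state();p,r=grasp(W([-158,0,111]),np.pi/4,80)
print(st['clock'],st['eef_pos'],st['tool_rot'],st['qpos'].round(3),st['width'],st['force'],row(p,r,st))
a=snap('scene');w=snap('wrist','w1.png');E=ext(w,st)
print(proj(w,W([-158,0,111]),E),proj(w,W([-173.6,-22,126.6]),E),proj(w,W([-173.6,22,126.6]),E))
cv2.imwrite('pics/s1.png',a['pixels'][:,:,::-1])
s=cv2.resize(a['pixels'][140:290,230:430,::-1],(640,480),interpolation=2)
cv2.imwrite('pics/m1.png',np.hstack([w['pixels'][:,:,::-1][:, :400],cv2.resize(s,(400,400))]))
E
```

```text
1.25 [479.87390034   1.47037171 250.10414718] [2.69631395 0.18137822 1.43604248] [-0.153  0.413 -0.119  2.331  1.481  0.369 -1.753] 55.57382394067161 [-0.46154757  0.14988471  0.48846336] [6.645, -10.703, -1.462, -0.345, 0.185, 0.054]
(np.float64(198.52865728872143), np.float64(69.53904313376398)) (np.float64(175.42027264219152), np.float64(124.18951246765901)) (np.float64(155.90270566529935), np.float64(17.75050703645249))
```

```bash
cat > kin.py <<'E'
from h import *
from scipy.optimize import least_squares
LO=np.array([-3.06,-.37,-1.25,.18,-1.1,.23,-2.94]);HI=np.array([3.06,2.12,1.32,2.47,4.24,1.98,2.94])
def fk(q,k):
    h,d3,d5,d7,a4,a6,s=k
    p=np.array([0,0,h]);r=R.identity()
    for i,(ax,t) in enumerate(zip('zyzyzyz',[[0]*3,[0]*3,[0,0,d3],[a4,0,0],[-a4,0,d5],[0,0,0],[a6,0,d7]])):
        p=p+r.apply(t) if i<6 else p+r.apply(t)
        r=r*R.from_euler(ax,q[i])
    return p,r*R.from_euler('z',s)
DATA=[([-0.0657611,0.62922658,0.03845824,1.51825053,-0.02696345,0.99629143,-0.02001268],[649.576,0,303.104],[-3.13993582,0,1.57075416]),
([-.153,.413,-.119,2.331,1.481,.369,-1.753],[479.874,1.47,250.104],[2.69631395,.18137822,1.43604248])]
E
python3 - <<'E'
from kin import *
for q,p,e in DATA:
    # orientation check for conventions
    print((fk(q,[0]*7)[1].inv()*R.from_euler('xyz',e)).as_rotvec())
def f(k): return np.concatenate([fk(q,k)[0]-p for q,p,e in DATA])
for free in ([0,1,2,3],[0,1,2,3,4],[0,1,2,3,5],[0,1,2,3,4,5]):
    def g(x):
        k=np.zeros(7);k[free]=x;return f(k)
    s=least_squares(g,([300,400,400,250]+[0,0])[:len(free)]);print(free,s.x.round(1),s.fun.round(1))
E
```

```text
[ 4.17542016e-05 -4.17589546e-05  1.57088074e+00]
[ 0.35121717 -0.35211756  1.63134313]
[0, 1, 2, 3] [464.6 506.3 410.  343.6] [ -9.1 -26.4   3.9   9.5 -15.6  -3.9]
[0, 1, 2, 3, 4] [502.6 539.8 442.5 385.5 -29. ] [ -1.4 -26.7   2.1   0.2   0.7  -2.1]
[0, 1, 2, 3, 5] [311.6 575.5 421.3 241.9  43.8] [ -2.6 -28.4   2.5   1.5  -1.5  -2.5]
[0, 1, 2, 3, 4, 5] [3379.   -84.9  700.6 2520.4 -415.9 -679. ] [-0.  0. -0. -0.  0.  0.]
```

```bash
python3 - <<'E'
from kin import *
import itertools
o=[]
for s in itertools.product([1,-1],repeat=7):
    if s[1]<0: continue
    r=[(fk(np.array(s)*q,[0]*7)[1].inv()*R.from_euler('xyz',e)) for q,p,e in DATA]
    o.append(((r[0].inv()*r[1]).magnitude(),s,r[0].as_rotvec().round(3)))
o.sort(key=lambda t:t[0])
for t in o[:4]:
    print(t)
    S=np.array(t[1])
    for free in ([0,1,2,3],[0,1,2,3,4],[0,1,2,3,5]):
        def g(x):
            k=np.zeros(7);k[free]=x;return np.concatenate([fk(S*q,k)[0]-p for q,p,e in DATA])
        s=least_squares(g,([300,400,400,250]+[0,0])[:len(free)]);print(free,s.x.round(1),s.fun.round(1))
E
```

```text
(0.0010120838906579111, (-1, 1, -1, 1, -1, 1, -1), array([-0.   ,  0.   ,  1.571]))
[0, 1, 2, 3] [455.9 509.9 408.5 338.8] [-8.2 26.5  3.7  8.5 13.7 -3.7]
[0, 1, 2, 3, 4] [489.5 539.6 437.3 375.9 -25.7] [-1.4 26.8  2.1  0.2 -0.7 -2.1]
[0, 1, 2, 3, 5] [323.1 570.  418.3 250.5  38. ] [-2.6 28.3  2.5  1.5  1.5 -2.5]
(0.19919808146597115, (1, 1, -1, 1, -1, 1, -1), array([ 0.   , -0.   ,  1.439]))
[0, 1, 2, 3] [-89.8 729.  300.   45. ] [ 28.5 -56.2 -11.9 -59.  -52.9  11.9]
[0, 1, 2, 3, 4] [-252.   585.9  161.1 -134.   123.8] [ -4.2 -53.2  -4.2   0.1   1.5   4.2]
[0, 1, 2, 3, 5] [ 615.5  409.9  247.6  514.  -202.1] [ -2.5 -61.4  -5.3  -4.   -2.1   5.3]
(0.3137033722566042, (-1, 1, 1, 1, -1, 1, -1), array([ 0.033, -0.038,  1.633]))
[0, 1, 2, 3] [ -1.  715.8 296.4 132.3] [ 16.9  61.3 -19.  -33.6 -16.6  19. ]
[0, 1, 2, 3, 4] [ 33.8 561.1 261.8  62.5  72.2] [-4.9 58.  -2.7 -0.3  7.6  2.7]
[0, 1, 2, 3, 5] [286.7 573.2 271.5 311.8 -95.9] [  7.1  69.4 -12.7 -19.9  -5.3  12.7]
(0.45176309834286626, (1, 1, 1, 1, 1, 1, 1), array([ 0.   , -0.   ,  1.571]))
[0, 1, 2, 3] [464.6 506.3 410.  343.6] [ -9.1 -26.4   3.9   9.5 -15.6  -3.9]
[0, 1, 2, 3, 4] [502.6 539.8 442.5 385.5 -29. ] [ -1.4 -26.7   2.1   0.2   0.7  -2.1]
[0, 1, 2, 3, 5] [311.6 575.5 421.3 241.9  43.8] [ -2.6 -28.4   2.5   1.5  -1.5  -2.5]
```

```bash
cat >> kin.py <<'E'
SG=np.array([-1,1,-1,1,-1,1,-1])
# h, y(shoulder,const), a3,y3,d3, a4,d5,y5, a6,y6,d7
K0=np.array([365,0,0,0,395,0,385,0,0,0,250.]);SIG=np.array([40,40,20,40,40,20,40,40,60,40,150.])
def fk(q,k,s=np.pi/2):
    h,y1,a3,y3,d3,a4,d5,y5,a6,y6,d7=k
    T=[[0]*3,[0,y1,h],[0]*3,[a3,y3,d3],[a4,0,d5],[0,y5,0],[a6,y6,d7]]
    p=np.zeros(3);r=R.identity()
    for i,ax in enumerate('zyzyzyz'):
        p=p+r.apply(T[i]);r=r*R.from_euler(ax,SG[i]*q[i])
    return p,r*R.from_euler('z',s)
def fit():
    return least_squares(lambda k:np.r_[np.concatenate([fk(q,k)[0]-p for q,p,e in DATA])/1.,(k-K0)/SIG],K0).x
def ik(pos,rot,k,q0=None):
    best=None
    for s in range(8):
        x0=q0 if s==0 and q0 is not None else np.random.default_rng(s).uniform(LO,HI)
        def f(q):
            p,r=fk(q,k);return np.r_[(p-pos)/10,(r.inv()*rot).as_rotvec()*20,(q-(q0 if q0 is not None else q))*.02]
        o=least_squares(f,np.clip(x0,LO+.03,HI-.03),bounds=(LO+.02,HI-.02))
        if best is None or o.cost<best.cost: best=o
    p,r=fk(best.x,k);return best.x,np.linalg.norm(p-pos),(r.inv()*rot).magnitude()
E
python3 - <<'E'
from kin import *
k=fit();print(k.round(0),[ (fk(q,k)[0]-p).round(1) for q,p,e in DATA])
def show(n,pos,rot):
    q,a,b=ik(pos,rot,k,np.array(DATA[0][0]));print(n,q.round(2),a.round(1),b.round(3))
for roll in(0,-np.pi/2):
  for d in(0,10,20,30,45):
    show(('tab',roll,d),*grasp(W([-158,0,111]),np.radians(d),0,roll))
for d in(0,-20,8): show(('open',d),*grasp(W([-4,0,312]),np.radians(d),0))
for d in(15,30,45): show(('in',d),*grasp(W([-75,0,50]),np.radians(d),0,0,73))
E
```

```text
[400. -26.  24.  -5. 517.   5. 385.   2.  -4.   2. 287.] [array([-0.1, -0. ,  0.1]), array([ 0. ,  0.1, -0.1])]Traceback (most recent call last):
  File "<stdin>", line 7, in <module>
  File "<stdin>", line 4, in show
AttributeError: 'float' object has no attribute 'round'
```

```bash
python3 - <<'E'
from kin import *
k=fit()
def show(n,pos,rot):
    q,a,b=ik(pos,rot,k,np.array(DATA[0][0]));print(n,q.round(2),'%.1f %.3f'%(a,b))
for roll in(0,-np.pi/2):
  for d in(0,10,20,30,45):
    show(('tab',roll,d),*grasp(W([-158,0,111]),np.radians(d),0,roll))
for d in(0,-20,8): show(('open',d),*grasp(W([-4,0,312]),np.radians(d),0))
for d in(15,30,45): show(('in',d),*grasp(W([-75,0,50]),np.radians(d),0,0,73))
E
```

```text
('tab', 0, 0) [-0.23  0.63  0.05  2.09 -0.07  0.43 -0.2 ] 0.0 0.000
('tab', 0, 10) [-0.04  0.61 -0.24  2.21  0.87  0.25 -1.14] 0.0 0.000
('tab', 0, 20) [ 0.37  0.8  -0.88  2.32  1.79  0.7  -2.  ] 0.0 0.000
('tab', 0, 30) [ 0.5   1.11 -1.21  2.45  2.04  1.23 -2.15] 0.0 0.000
('tab', 0, 45) [ 0.38  1.26 -1.23  2.45  2.11  1.57 -2.26] 27.2 0.165
('tab', -1.5707963267948966, 0) [ 0.08  0.67 -0.37  2.06  0.49  0.5   0.85] 0.0 0.000
('tab', -1.5707963267948966, 10) [-0.04  0.61 -0.24  2.21  0.87  0.25  0.43] 0.0 0.000
('tab', -1.5707963267948966, 20) [ 0.26  0.72 -0.71  2.33  1.82  0.57 -0.5 ] 0.0 0.000
('tab', -1.5707963267948966, 30) [ 0.5   1.1  -1.21  2.45  2.04  1.23 -0.58] 0.0 0.000
('tab', -1.5707963267948966, 45) [ 0.38  1.26 -1.23  2.45  2.11  1.57 -0.69] 27.2 0.165
('open', 0) [-0.16  0.54  0.05  1.49 -0.03  1.11 -0.18] 0.0 0.000
('open', -20) [-0.12  0.78  0.05  1.09 -0.09  1.62 -0.14] 0.0 0.000
('open', 8) [-0.19  0.47  0.06  1.64  0.    0.9  -0.21] 0.0 0.000
('in', 15) [-0.    0.75 -0.26  2.08  1.33  0.25 -1.54] 0.0 0.000
('in', 30) [ 0.49  1.14 -1.05  2.27  2.13  1.08 -2.06] 0.0 0.000
('in', 45) [ 0.47  1.39 -1.08  2.43  2.51  1.55 -2.22] 0.0 0.000
```

```bash
python3 - <<'E'
from h import *
st=ctrl.read_state();p,r=grasp(W([-158,0,111]),0.05,75,-np.pi/2);print(p,r.as_euler('xyz'),row(p,r,st))
E
```

```text
[473.97875049  67.82997924 239.83878359] [3.14159265 0.05       3.06959265] [6.536, -0.934, -0.79, 0.149, 0.45, -1.557]
```

send_rows --rows '[[[0.6,0,0,0.015,0.04,-0.14],[1.2,0,-0.1,0.03,0.08,-0.28],[1.8,-0.1,-0.1,0.04,0.12,-0.42],[2.4,-0.2,-0.2,0.055,0.16,-0.56],[3.0,-0.3,-0.3,0.07,0.2,-0.7],[3.6,-0.4,-0.3,0.08,0.24,-0.84],[4.2,-0.5,-0.4,0.095,0.28,-0.98],[4.8,-0.6,-0.5,0.11,0.325,-1.12],[5.4,-0.7,-0.6,0.12,0.365,-1.26],[6.0,-0.8,-0.7,0.135,0.405,-1.4]]]' --grip 40

```text
clock: 2.35
eef_pos: [477.8, 62.0, 242.1]
tool_rot: [3.102, 0.108, 2.857]
force: [-0.1, -0.4, 0.5]
width: 71.9
gripper_force: 0.0
```

```bash
python3 - <<'E'
from h import *
st=ctrl.read_state();p,r=grasp(W([-158,0,111]),0.05,75,-np.pi/2);print(st['eef_pos'],st['qpos'].round(2),st['clock'],st['width'],row(p,r,st))
E
```

```text
[477.79876425  61.98867423 242.14626931] [ 0.39  0.57 -0.84  2.11  0.78  0.66  0.31] 2.35 71.86615090014745 [0.552, 0.446, 0.19, 0.023, 0.062, -0.21]
```

send_rows --rows '[[[0.3,0.2,0.1,0.01,0.03,-0.11],[0.55,0.45,0.2,0.023,0.062,-0.21],[0.55,0.45,0.2,0.023,0.062,-0.21],[0.55,0.45,0.2,0.023,0.062,-0.21]]]'

```text
clock: 2.75
eef_pos: [473.8, 67.9, 239.3]
tool_rot: [-3.141, 0.052, 3.061]
force: [0.5, 0.4, 0.6]
width: 71.8
gripper_force: 0.0
```

```bash
python3 - <<'E'
from h import *
st=ctrl.read_state();p,r=grasp(W([-158,0,111]),0.05,0,-np.pi/2);print(st['eef_pos'],st['tool_rot'],st['qpos'].round(2),row(p,r,st))
w=snap('wrist');E=ext(w,st);im=w['pixels'][:,:,::-1].copy()
for c,q in enumerate([[-158,0,111],[-173.6,-22,126.6],[-173.6,22,126.6],[-130,-150,100],[-130,150,100]]):
    u=proj(w,W(q),E);print(u);cv2.circle(im,(int(u[0]),int(u[1])),3,(0,0,255) if c else (0,255,0),1)
cv2.imwrite('pics/w2.png',im)
E
```

```text
[473.78782469  67.94510791 239.25640169] [-3.14135304  0.0522747   3.06143308] [ 0.41  0.62 -0.92  2.07  0.77  0.77  0.5 ] [-0.006, -0.005, 7.443, -0.001, 0.002, -0.008]
(np.float64(321.19295458073003), np.float64(225.75961141023882))
(np.float64(282.2083520692921), np.float64(211.92658389931745))
(np.float64(359.66125241659086), np.float64(211.2799726226941))
(np.float64(103.52076256441245), np.float64(258.472931461385))
(np.float64(540.6592181739304), np.float64(255.03350230405368))
```

View pics/w2.png

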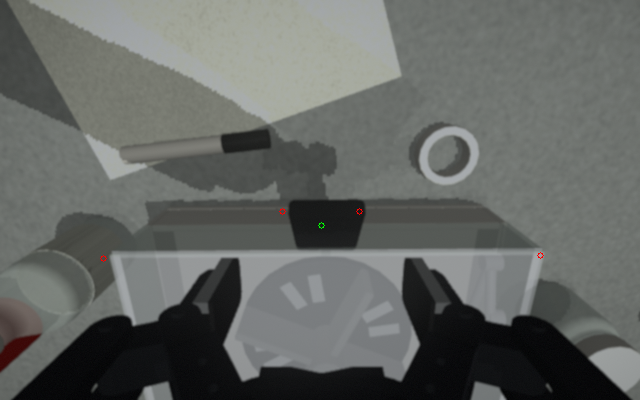

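The wrist view shows the tab's far corners at (289,200) and (366,200) and the cover's front edge from (112,253) to (541,250). Both put the case about 2.5 mm nearer the robot and 2 mm further left than estimated, so I'm updating the case origin.

```bash
sed -i 's/C0=np.array(\[638.,56,0\])/C0=np.array([635.5,58,0])/' h.py; python3 - <<'E'
from h import *
st=ctrl.read_state();p,r=grasp(W([-158,0,111]),0.05,0,-np.pi/2);print(p,row(p,r,st))
E
```

```text
[475.21747643  69.56032485 164.93251406] [0.237, 0.2, 7.433, -0.001, 0.002, -0.008]
```

send_rows --rows '[[[0.24,0.2,1.3,0,0,0],[0.24,0.2,2.6,0,0,0],[0.24,0.2,3.9,0,0,0],[0.24,0.2,5.2,0,0,0],[0.24,0.2,6.4,0,0,0],[0.24,0.2,7.4,0,0,0],[0.24,0.2,7.4,0,0,0]]]'

```text
clock: 3.5
eef_pos: [474.5, 69.3, 164.5]
tool_rot: [-3.139, 0.051, 3.063]
force: [-0.2, 0.4, 0.0]
width: 71.5
gripper_force: 0.0
```

send_rows --rows '[[[0,0,0,0,0,0],[0,0,0,0,0,0],[0,0,0,0,0,0],[0,0,0,0,0,0],[0,0,0,0,0,0],[0,0,0,0,0,0],[0,0,0,0,0,0]]]' --grip 255

```text
clock: 4.2
eef_pos: [475.3, 70.8, 166.2]
tool_rot: [3.141, 0.054, 3.065]
force: [-1.2, 1.0, 6.3]
width: 42.7
gripper_force: 61.3
```

```bash
python3 - <<'E'
from h import *
st=ctrl.read_state();print({k:np.round(v,3) for k,v in st.items()})
g=st['eef_pos']+R.from_euler('xyz',st['tool_rot']).apply([0,0,54])
print('grasp pt case',Cf(g))
H=np.array([130,0,50.]);
# lid about hinge: positive angle raises front; tool rotates by f*angle
def pose(g0,rot0,a,f):
    v=Cf(g0)-H; th=R.from_euler('y',a)   # +y rotation: -x -> +z
    g=W(H+th.apply(v)); rot=R.from_rotvec(RC().apply([0,f*a,0]))*rot0
    return g-rot.apply([0,0,54]),rot
rot0=R.from_euler('xyz',st['tool_rot'])
from json import dumps
for f in(0,.5):
  print('f',f)
  for a in np.arange(.05,1,.05):
    p,r=pose(g,rot0,a,f);print(round(a,2),row(p,r,st))
E
```

```text
{'clock': np.float64(4.2), 'qpos': array([ 0.298,  0.723, -0.774,  2.128,  0.96 ,  0.627,  0.328]), 'qd': array([ 0.002,  0.002, -0.001, -0.   ,  0.001,  0.001,  0.001]), 'tau': array([  1.029, -42.823,  -6.484,  -9.01 ,   0.542,   0.53 ,  -0.091]), 'eef_pos': array([475.323,  70.826, 166.197]), 'tool_rot': array([3.141, 0.054, 3.065]), 'force': array([-1.241,  0.983,  6.255]), 'torque': array([0.641, 0.342, 0.154]), 'gripper_force': np.float64(61.348), 'width': np.float64(42.69)}
grasp pt case [-157.7576953     1.27502088  112.27590749]
f 0
0.05 [-0.424, 0.002, -1.409, 0.0, 0.0, 0.0]
0.1 [-0.918, 0.005, -2.796, 0.0, 0.0, 0.0]
0.15 [-1.481, 0.008, -4.156, 0.0, 0.0, 0.0]
0.2 [-2.111, 0.011, -5.486, 0.0, 0.0, 0.0]
0.25 [-2.807, 0.014, -6.783, 0.0, 0.0, 0.0]
0.3 [-3.567, 0.018, -8.044, 0.0, 0.0, 0.0]
0.35 [-4.389, 0.022, -9.265, 0.0, 0.0, 0.0]
0.4 [-5.27, 0.027, -10.444, 0.0, 0.0, 0.0]
0.45 [-6.21, 0.031, -11.577, 0.0, 0.0, 0.0]
0.5 [-7.205, 0.036, -12.662, 0.0, 0.0, 0.0]
0.55 [-8.253, 0.041, -13.695, 0.0, 0.0, 0.0]
0.6 [-9.351, 0.047, -14.675, 0.0, 0.0, 0.0]
0.65 [-10.497, 0.053, -15.5
[... 492 characters left out ...]
-6.741, 0.001, 0.125, 0.0]
0.3 [-4.374, 0.022, -7.984, 0.001, 0.15, 0.0]
0.35 [-5.329, 0.027, -9.183, 0.001, 0.175, 0.0]
0.4 [-6.343, 0.032, -10.336, 0.001, 0.2, 0.0]
0.45 [-7.415, 0.037, -11.441, 0.001, 0.225, 0.0]
0.5 [-8.541, 0.043, -12.494, 0.001, 0.25, 0.0]
0.55 [-9.719, 0.049, -13.492, 0.001, 0.275, 0.0]
0.6 [-10.947, 0.055, -14.434, 0.001, 0.3, 0.0]
0.65 [-12.222, 0.061, -15.316, 0.002, 0.325, 0.0]
0.7 [-13.54, 0.067, -16.137, 0.002, 0.35, 0.0]
0.75 [-14.898, 0.074, -16.894, 0.002, 0.375, 0.0]
0.8 [-16.295, 0.081, -17.585, 0.002, 0.4, 0.0]
0.85 [-17.725, 0.088, -18.208, 0.002, 0.425, 0.0]
0.9 [-19.186, 0.095, -18.763, 0.002, 0.45, 0.0]
0.95 [-20.675, 0.102, -19.246, 0.002, 0.475, 0.0]
```

send_rows --rows '[[[-0.27,0,-0.7,0,0.013,0],[-0.56,0,-1.41,0,0.025,0],[-0.87,0,-2.1,0,0.038,0],[-1.19,0,-2.79,0,0.05,0],[-1.53,0.01,-3.47,0,0.063,0],[-1.89,0.01,-4.14,0,0.075,0],[-2.26,0.01,-4.8,0,0.088,0],[-2.65,0.01,-5.46,0,0.1,0],[-3.06,0.02,-6.11,0,0.113,0],[-3.48,0.02,-6.74,0,0.125,0]]]'

```text
clock: 5.2
eef_pos: [506.4, 68.5, 234.5]
tool_rot: [3.141, -0.073, 3.064]
force: [3.1, 3.1, -4.6]
width: 43.1
gripper_force: 64.2
```

```bash
cat >> h.py <<'E'
H=np.array([130,0,50.])
def lidstat(st):
    g=Cf(st['eef_pos']+R.from_euler('xyz',st['tool_rot']).apply([0,0,54]))
    v=g-H; return g, np.hypot(v[0],v[2]), np.arctan2(v[2],-v[0])
def lidrows(st,steps,f):
    rot0=R.from_euler('xyz',st['tool_rot']);g0=st['eef_pos']+rot0.apply([0,0,54]);v=Cf(g0)-H
    for a in steps:
        rot=R.from_rotvec(RC().apply([0,f*a,0]))*rot0
        print(round(a,3),row(W(H+R.from_euler('y',a).apply(v))-rot.apply([0,0,54]),rot,st))
E
python3 - <<'E'
from h import *
st=ctrl.read_state();print({k:np.round(v,3) for k,v in st.items()});print(lidstat(st), lidstat(st)[2]-np.arctan2(62.28,287.76))
lidrows(st,np.arange(.03,.31,.03),.5)
E
```

```text
{'clock': np.float64(5.2), 'qpos': array([ 0.409,  0.725, -0.941,  1.906,  0.672,  0.949,  0.631]), 'qd': array([ 0.052,  0.017, -0.092, -0.237, -0.178,  0.297,  0.208]), 'tau': array([  1.607, -49.816, -10.337, -12.422,   0.342,   1.076,  -0.354]), 'eef_pos': array([506.436,  68.493, 234.501]), 'tool_rot': array([ 3.141, -0.073,  3.064]), 'force': array([ 3.082,  3.117, -4.556]), 'torque': array([ 0.843, -0.245,  0.018]), 'gripper_force': np.float64(64.25), 'width': np.float64(43.056)}
(array([-133.41863775,    1.25653809,  180.64496806]), np.float64(294.0365392147309), np.float64(0.46040996386642796)) 0.24726704485471143
0.03 [-0.427, 0.004, -0.811, 0.0, 0.015, 0.0]
0.06 [-0.877, 0.007, -1.61, 0.0, 0.03, 0.0]
0.09 [-1.352, 0.011, -2.396, 0.0, 0.045, 0.0]
0.12 [-1.85, 0.015, -3.169, 0.0, 0.06, 0.0]
0.15 [-2.371, 0.019, -3.928, 0.0, 0.075, 0.0]
0.18 [-2.914, 0.023, -4.672, 0.001, 0.09, 0.0]
0.21 [-3.48, 0.027, -5.401, 0.001, 0.105, 0.0]
0.24 [-4.068, 0.032, -6.114, 0.001, 0.12, 0.0]
0.27 [-4.677, 0.036, -6.81, 0.001, 0.135, 0.0]
0.3 [-5.306, 0.04, -7.488, 0.001, 0.15, 0.0]
```

send_rows --rows '[[[-0.43,0,-0.81,0,0.015,0],[-0.88,0,-1.61,0,0.03,0],[-1.35,0.01,-2.4,0,0.045,0],[-1.85,0.01,-3.17,0,0.06,0],[-2.37,0.02,-3.93,0,0.075,0],[-2.91,0.02,-4.67,0,0.09,0],[-3.48,0.03,-5.4,0,0.105,0],[-4.07,0.03,-6.11,0,0.12,0],[-4.68,0.03,-6.81,0,0.135,0],[-5.31,0.04,-7.49,0,0.15,0]]]'

```text
clock: 6.2
eef_pos: [564.7, 64.3, 304.8]
tool_rot: [3.141, -0.223, 3.064]
force: [2.9, 3.5, -6.3]
width: 43.1
gripper_force: 66.7
```

```bash
python3 - <<'E'
from h import *
st=ctrl.read_state();print({k:np.round(v,3) for k,v in st.items() if k in('qpos','force','torque','width')});print(lidstat(st), lidstat(st)[2]-np.arctan2(62.28,287.76))
lidrows(st,np.arange(.03,.31,.03),.5)
E
```

```text
{'qpos': array([ 0.397,  0.779, -0.98 ,  1.57 ,  0.521,  1.328,  0.818]), 'force': array([ 2.939,  3.55 , -6.324]), 'torque': array([ 0.687, -0.54 , -0.139]), 'width': np.float64(43.122)}
(array([-83.06989869,   1.24396248, 252.09524075]), np.float64(293.6686364912179), np.float64(0.7589698781636984)) 0.5458269591519819
0.03 [-0.542, 0.004, -0.75, 0.0, 0.015, 0.0]
0.06 [-1.106, 0.009, -1.485, 0.0, 0.03, 0.0]
0.09 [-1.692, 0.013, -2.204, 0.0, 0.045, 0.0]
0.12 [-2.299, 0.018, -2.906, 0.0, 0.06, 0.0]
0.15 [-2.927, 0.023, -3.591, 0.0, 0.075, 0.0]
0.18 [-3.576, 0.027, -4.258, 0.0, 0.09, 0.0]
0.21 [-4.244, 0.032, -4.906, 0.001, 0.105, 0.0]
0.24 [-4.932, 0.037, -5.535, 0.001, 0.12, 0.0]
0.27 [-5.639, 0.042, -6.144, 0.001, 0.135, 0.0]
0.3 [-6.363, 0.047, -6.734, 0.001, 0.15, 0.0]
```

send_rows --rows '[[[-0.54,0,-0.75,0,0.015,0],[-1.11,0,-1.49,0,0.03,0],[-1.69,0.01,-2.2,0,0.045,0],[-2.3,0.02,-2.91,0,0.06,0],[-2.93,0.02,-3.59,0,0.075,0],[-3.58,0.03,-4.26,0,0.09,0],[-4.24,0.03,-4.91,0,0.105,0],[-4.93,0.04,-5.54,0,0.12,0],[-5.64,0.04,-6.14,0,0.135,0],[-6.36,0.05,-6.73,0,0.15,0]]]'

```text
clock: 7.2
eef_pos: [641.0, 58.8, 355.6]
tool_rot: [-3.141, -0.375, 3.065]
force: [1.2, 2.8, -6.7]
width: 43.1
gripper_force: 69.2
```

```bash
python3 - <<'E'
from h import *
st=ctrl.read_state();print({k:np.round(v,3) for k,v in st.items() if k in('qpos','force','torque','width')});print(lidstat(st), lidstat(st)[2]-np.arctan2(62.28,287.76))
lidrows(st,np.arange(.01,.13,.01),.5)
E
```

```text
{'qpos': array([ 0.288,  0.898, -0.941,  1.142,  0.475,  1.716,  0.943]), 'force': array([ 1.22 ,  2.805, -6.693]), 'torque': array([ 0.581, -0.718, -0.218]), 'width': np.float64(43.096)}
(array([-14.36783714,   1.26644979, 305.36446775]), np.float64(293.34805912078724), np.float64(1.0562518320510692)) 0.8431089130393526
0.01 [-0.213, 0.001, -0.227, 0.0, 0.005, 0.0]
0.02 [-0.428, 0.003, -0.452, 0.0, 0.01, 0.0]
0.03 [-0.645, 0.004, -0.675, 0.0, 0.015, 0.0]
0.04 [-0.865, 0.005, -0.896, 0.0, 0.02, 0.0]
0.05 [-1.086, 0.007, -1.114, 0.0, 0.025, 0.0]
0.06 [-1.31, 0.008, -1.331, 0.0, 0.03, 0.0]
0.07 [-1.536, 0.01, -1.546, 0.0, 0.035, 0.0]
0.08 [-1.765, 0.011, -1.758, 0.0, 0.04, 0.0]
0.09 [-1.995, 0.012, -1.968, 0.0, 0.045, 0.0]
0.1 [-2.227, 0.014, -2.176, 0.0, 0.05, 0.0]
0.11 [-2.462, 0.015, -2.382, 0.0, 0.055, 0.0]
0.12 [-2.698, 0.017, -2.586, 0.0, 0.06, 0.0]
```

send_rows --rows '[[[-0.21,0,-0.23,0,0.005,0],[-0.43,0,-0.45,0,0.01,0],[-0.65,0,-0.68,0,0.015,0],[-0.87,0,-0.9,0,0.02,0],[-1.09,0.01,-1.11,0,0.025,0],[-1.31,0.01,-1.33,0,0.03,0],[-1.54,0.01,-1.55,0,0.035,0],[-1.65,0.01,-1.65,0,0.0375,0],[-1.77,0.01,-1.76,0,0.04,0],[-1.77,0.01,-1.76,0,0.04,0]]]'

```text
clock: 8.2
eef_pos: [664.3, 57.0, 365.9]
tool_rot: [-3.141, -0.412, 3.063]
force: [2.7, 4.3, -8.5]
width: 43.2
gripper_force: 70.0
```

```bash
python3 - <<'E'
from h import *
st=ctrl.read_state();print({k:np.round(v,3) for k,v in st.items() if k in('qpos','force','torque','width')});print(lidstat(st), lidstat(st)[2]-np.arctan2(62.28,287.76))
lidrows(st,np.arange(.01,.05,.01),.5)
a=snap('scene','s3.png');b=snap('side','d3.png')
cv2.imwrite('pics/m3.png',np.hstack([cv2.resize(x['pixels'][y:y+200,u:u+160,::-1],(400,500),interpolation=2) for x,u,y in((a,280,100),(b,270,80))]))
E
```

```text
{'qpos': array([ 0.246,  0.94 , -0.925,  1.002,  0.479,  1.824,  0.978]), 'force': array([ 2.716,  4.334, -8.537]), 'torque': array([ 0.733, -0.902, -0.354]), 'width': np.float64(43.205)}
(array([  7.2230702 ,   1.19730281, 316.45420833]), np.float64(293.380332722102), np.float64(1.1390135056050645)) 0.925870586593348
0.01 [-0.223, 0.002, -0.218, 0.0, 0.005, 0.0]
0.02 [-0.448, 0.003, -0.434, 0.0, 0.01, 0.0]
0.03 [-0.676, 0.005, -0.648, 0.0, 0.015, 0.0]
0.04 [-0.905, 0.007, -0.86, 0.0, 0.02, 0.0]
```

View pics/m3.png

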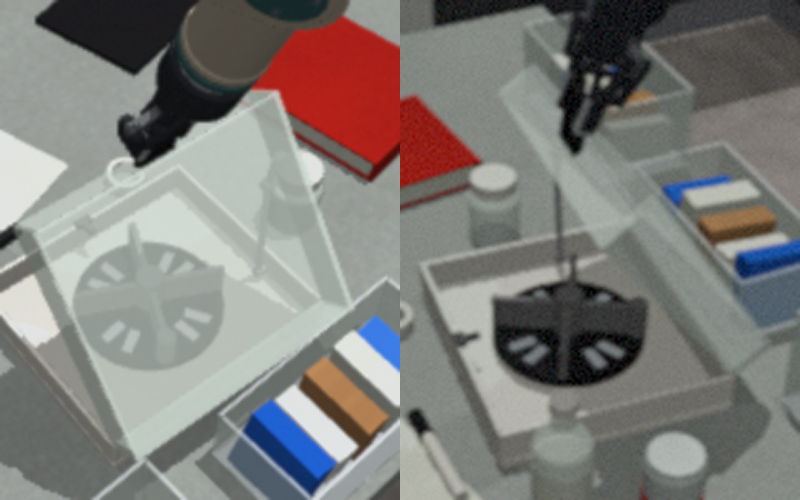

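The right half (side view) shows the cover up, with the stay as a nearly straight dark line from (556,175) to (561,275). The turntable is open in front of it. I'll pull a little further to feel the stop.

send_rows --rows '[[[-0.22,0,-0.22,0,0.005,0],[-0.33,0,-0.33,0,0.0075,0],[-0.33,0,-0.33,0,0.0075,0],[-0.33,0,-0.33,0,0.0075,0]]]'

```text
clock: 8.7
eef_pos: [667.4, 56.9, 366.7]
tool_rot: [-3.14, -0.424, 3.065]
force: [-4.2, 3.5, -12.0]
width: 42.9
gripper_force: 69.2
```

```bash
python3 - <<'E'
from h import *
st=ctrl.read_state();print({k:np.round(v,3) for k,v in st.items() if k in('qpos','force','torque','width')});print(lidstat(st), lidstat(st)[2]-np.arctan2(62.28,287.76))
lidrows(st,[.01,.02,-.01,-.02,-.03,-.04,-.05],.5)
E
```

```text
{'qpos': array([ 0.237,  0.95 , -0.921,  0.977,  0.479,  1.846,  0.985]), 'force': array([ -4.222,   3.546, -11.952]), 'torque': array([ 0.965, -0.667, -0.621]), 'width': np.float64(42.917)}
(array([  9.66575926,   1.2661302 , 317.51649976]), np.float64(293.33497428459026), np.float64(1.148092195842632)) 0.9349492768309154
0.01 [-0.222, 0.001, -0.219, 0.0, 0.005, 0.0]
0.02 [-0.447, 0.002, -0.435, 0.0, 0.01, 0.0]
-0.01 [0.22, -0.001, 0.221, -0.0, -0.005, -0.0]
-0.02 [0.438, -0.002, 0.443, -0.0, -0.01, -0.0]
-0.03 [0.654, -0.003, 0.668, -0.0, -0.015, -0.0]
-0.04 [0.868, -0.004, 0.895, -0.0, -0.02, -0.0]
-0.05 [1.079, -0.005, 1.124, -0.0, -0.025, -0.0]
```

send_rows --rows '[[[-0.22,0,-0.22,0,0.005,0],[-0.33,0,-0.33,0,0.007,0],[-0.33,0,-0.33,0,0.007,0],[-0.33,0,-0.33,0,0.007,0]]]'

```text
clock: 9.1
eef_pos: [669.8, 56.9, 367.2]
tool_rot: [-3.139, -0.438, 3.066]
force: [-13.6, 5.2, -17.9]
width: 42.8
gripper_force: 68.0
```

```bash
python3 - <<'E'
from h import *
st=ctrl.read_state();print({k:np.round(v,3) for k,v in st.items() if k in('qpos','force','torque','width')});print(lidstat(st), lidstat(st)[2]-np.arctan2(62.28,287.76))
lidrows(st,[-.01,-.02,-.03,-.04,-.05,-.06,-.07,-.08,-.09],.5)
E
```

```text
{'qpos': array([ 0.228,  0.96 , -0.916,  0.953,  0.477,  1.87 ,  0.992]), 'force': array([-13.629,   5.23 , -17.892]), 'torque': array([ 1.27 ,  0.16 , -1.105]), 'width': np.float64(42.806)}
(array([ 11.37833577,   1.32263135, 318.24104067]), np.float64(293.29908817020987), np.float64(1.1544307088143757)) 0.9412877898026591
-0.01 [0.219, -0.0, 0.222, -0.0, -0.005, 0.0]
-0.02 [0.435, -0.001, 0.446, -0.0, -0.01, 0.0]
-0.03 [0.649, -0.001, 0.673, -0.0, -0.015, 0.0]
-0.04 [0.861, -0.001, 0.901, -0.0, -0.02, 0.0]
-0.05 [1.07, -0.001, 1.131, -0.0, -0.025, 0.0]
-0.06 [1.278, -0.002, 1.363, -0.0, -0.03, 0.0]
-0.07 [1.483, -0.002, 1.597, -0.0, -0.035, 0.0]
-0.08 [1.685, -0.002, 1.833, -0.0, -0.04, 0.0]
-0.09 [1.885, -0.002, 2.071, -0.0, -0.045, 0.0]
```

send_rows --rows '[[[0.11,0,0.11,0,-0.0025,0],[0.22,0,0.22,0,-0.005,0],[0.33,0,0.33,0,-0.0075,0],[0.44,0,0.45,0,-0.01,0],[0.55,0,0.56,0,-0.0125,0],[0.65,0,0.67,0,-0.015,0],[0.76,0,0.79,0,-0.0175,0],[0.86,0,0.9,0,-0.02,0],[0.97,0,1.02,0,-0.0225,0],[0.97,0,1.02,0,-0.0225,0]]]'

```text
clock: 10.1
eef_pos: [660.2, 57.3, 364.4]
tool_rot: [-3.141, -0.402, 3.064]
force: [3.1, 5.3, -9.8]
width: 43.0
gripper_force: 69.8
```

```bash
python3 - <<'E'
from h import *
st=ctrl.read_state();print({k:np.round(v,3) for k,v in st.items() if k in('qpos','force','torque','width')});print(lidstat(st), lidstat(st)[2]-np.arctan2(62.28,287.76))
lidrows(st,[-.005,-.01,-.015,-.02,-.03,-.04],.5)
E
```

```text
{'qpos': array([ 0.254,  0.93 , -0.928,  1.031,  0.478,  1.8  ,  0.971]), 'force': array([ 3.054,  5.294, -9.772]), 'torque': array([ 0.81 , -1.477, -0.342]), 'width': np.float64(42.999)}
(array([  3.53162014,   1.20877316, 314.68741043]), np.float64(293.349069102129), np.float64(1.1250636608245304)) 0.9119207418128138
-0.005 [0.11, -0.001, 0.11, -0.0, -0.002, -0.0]
-0.01 [0.22, -0.002, 0.221, -0.0, -0.005, -0.0]
-0.015 [0.329, -0.002, 0.332, -0.0, -0.007, -0.0]
-0.02 [0.438, -0.003, 0.444, -0.0, -0.01, -0.0]
-0.03 [0.653, -0.005, 0.669, -0.0, -0.015, -0.0]
-0.04 [0.867, -0.006, 0.896, -0.0, -0.02, -0.0]
```

send_rows --rows '[[[0.11,0,0.11,0,-0.002,0],[0.22,0,0.22,0,-0.005,0],[0.33,0,0.33,0,-0.007,0],[0.44,0,0.44,0,-0.01,0],[0.55,0,0.56,0,-0.012,0],[0.65,0,0.67,0,-0.015,0],[0.65,0,0.67,0,-0.015,0]]]'

```text
clock: 10.8
eef_pos: [654.0, 57.7, 362.4]
tool_rot: [3.141, -0.379, 3.062]
force: [11.9, 4.7, -4.4]
width: 43.0
gripper_force: 70.8
```

```bash
python3 - <<'E'
from h import *
st=ctrl.read_state();print({k:np.round(v,3) for k,v in st.items() if k in('qpos','force','torque','width')});print(lidstat(st), lidstat(st)[2]-np.arctan2(62.28,287.76))
lidrows(st,[-.005,-.01,-.015,-.02],.5)
E
```

```text
{'qpos': array([ 0.271,  0.912, -0.934,  1.08 ,  0.48 ,  1.756,  0.959]), 'force': array([11.947,  4.715, -4.431]), 'torque': array([ 0.423, -2.458,  0.112]), 'width': np.float64(42.991)}
(array([ -1.49899545,   1.17171805, 312.25863908]), np.float64(293.379582754655), np.float64(1.1060216855268887)) 0.8928787665151722
-0.005 [0.111, -0.001, 0.11, -0.0, -0.002, -0.0]
-0.01 [0.221, -0.002, 0.22, -0.0, -0.005, -0.0]
-0.015 [0.331, -0.004, 0.331, -0.0, -0.007, -0.0]
-0.02 [0.44, -0.005, 0.442, -0.0, -0.01, -0.0]
```

send_rows --rows '[[[-0.08,0,-0.08,0,0,0],[-0.08,0,-0.08,0,0,0],[-0.08,0,-0.08,0,0,0]]]'

```text
clock: 11.1
eef_pos: [654.5, 57.6, 362.6]
tool_rot: [3.141, -0.381, 3.062]
force: [9.8, 4.4, -3.9]
width: 43.3
gripper_force: 70.7
```

send_rows --rows '[[[0,0,0,0,0,0],[0,0,0,0,0,0],[0,0,0,0,0,0],[0,0,0,0,0,0],[0,0,0,0,0,0]]]' --grip 60

```text
clock: 11.6
eef_pos: [652.0, 57.2, 361.9]
tool_rot: [-3.139, -0.389, 3.063]
force: [-0.1, 0.1, -0.9]
width: 65.6
gripper_force: 0.0
```

```bash
python3 - <<'E'
from kin import *
st=ctrl.read_state();print({k:np.round(v,3) for k,v in st.items() if k in('qpos','force','torque','width','eef_pos','tool_rot')})
w=snap('wrist','w4.png');b=snap('side','d4.png');E=ext(w,st)
cv2.imwrite('pics/m4.png',np.hstack([w['pixels'][:,:,::-1][:,100:540],cv2.resize(b['pixels'][80:280,270:450,::-1],(360,400),interpolation=2)]))
E
```

```text
{'qpos': array([ 0.269,  0.914, -0.933,  1.079,  0.477,  1.766,  0.959]), 'eef_pos': array([651.952,  57.152, 361.948]), 'tool_rot': array([-3.139, -0.389,  3.063]), 'force': array([-0.13 ,  0.051, -0.924]), 'torque': array([ 0.039, -0.409,  0.003]), 'width': np.float64(65.642)}
```

View pics/m4.png

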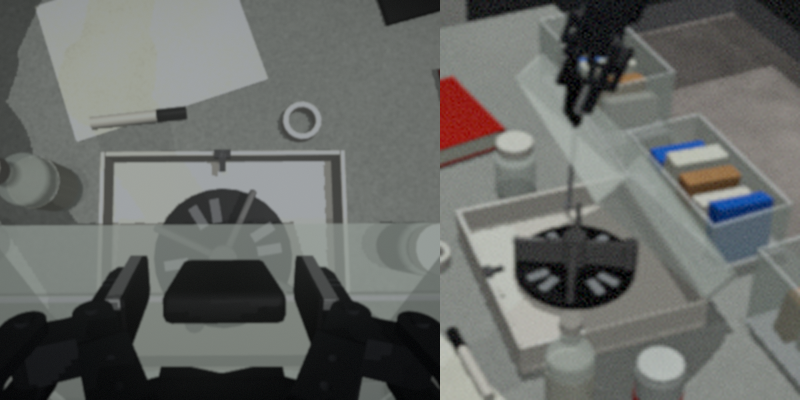

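The cover stands by itself with the fingers open, since the right (side) half shows it unchanged. In the wrist half the front rim runs from (100,152) to (344,151), the pointer is at about (222,158), and the end of a front spoke is at about (252,193). Add 100 to those columns for the full image. Next I'll measure the angle and plan the withdrawal.

```bash
cat >> kin.py <<'E'
def tip(pt,tilt,roll=-np.pi/2): return grasp(W(pt),tilt,0,roll,73)
E
python3 - <<'E'
from kin import *
st=ctrl.read_state();w=snap('wrist');E=ext(w,st)
for n,u,v,z in[('rimL',200,152,50),('rimR',444,151,50),('ptr',322,151,56),('spoke',352,192,73),('disc top',322,188,33),('post',296,328,76)]:
    c=Cf(onz(w,u,v,z,E));print(n,c.round(1),np.degrees(np.arctan2(c[1],c[0])).round(1),np.hypot(*c[:2]).round(1))
DATA.append((st['qpos'],st['eef_pos'],st['tool_rot']));k=fit();print(k.round(0))
r0=R.from_euler('xyz',st['tool_rot']);print('retreat',row(st['eef_pos']+r0.apply([0,0,-80]),r0,st))
q=st['qpos']
for n,pt,t in[('a',[-60,0,330],0),('b',[-130,-20,230],.3),('c',[-60,-50,130],.5),('d',[-2,-60,100],.5),('e',[-2,-60,50],.5),('f',[-60,0,50],.5),('g',[-54,25,50],.5)]:
    p,r=tip(pt,t);q,e1,e2=ik(p,r,k,q);print(n,p.round(0),q.round(2),'%.1f %.3f'%(e1,e2))
E
```

```text
rimL [-129.  -147.5   50. ] -131.2 196.0
rimR [-128.1  150.8   50. ] 130.3 197.8
ptr [-127.7    1.7   56. ] 179.2 127.7
spoke [-75.4  35.6  73. ] 154.8 83.4
disc top [-85.9   1.4  33. ] 179.1 85.9
post [ 73.9 -28.   76. ] -20.8 79.0
[332. -12.   3. -16. 557.  -2. 380.   0.   1.   0. 272.]
retreat [0.0, 0.0, -8.0, 0.0, 0.0, 0.0]
a [576.  62. 403.] [ 0.46  0.61 -1.04  1.57  0.54  1.28  0.84] 0.0 0.000
b [483.  49. 300.] [ 0.48  0.44 -0.94  2.16  0.91  0.62  0.4 ] 0.0 0.000
c [537.  15. 194.] [ 0.55  0.81 -1.06  2.28  1.84  0.81 -0.34] 0.0 0.000
d [594.   1. 164.] [ 0.54  0.9  -0.99  2.15  1.86  0.79 -0.24] 0.0 0.000
e [594.   1. 114.] [ 0.53  1.01 -0.97  2.16  2.01  0.86 -0.33] 0.0 0.000
f [541.  65. 114.] [ 0.4   1.02 -1.02  2.29  2.02  1.01 -0.55] 0.0 0.000
g [549.  89. 114.] [ 0.35  1.03 -1.03  2.25  1.99  1.02 -0.55] 0.0 0.000
```

send_rows --rows '[[[0,0,-1.5,0,0,0],[0,0,-3,0,0,0],[0,0,-4.5,0,0,0],[0,0,-6,0,0,0],[0,0,-7.5,0,0,0],[0,0,-9,0,0,0],[0,0,-10.5,0,0,0],[0,0,-11,0,0,0]]]'

```text
clock: 12.55
eef_pos: [690.4, 54.6, 453.0]
tool_rot: [-3.138, -0.404, 3.063]
force: [0.5, 0.7, -1.7]
width: 65.5
gripper_force: 0.0
```

```bash
sed -i 's/C0=np.array(\[635.5,58,0\])/C0=np.array([637.,59.5,0])/' h.py; python3 - <<'E'
from kin import *
st=ctrl.read_state();print(st['eef_pos'],st['qpos'].round(2))
print('a',row(*tip([-110,0,370],0),st));print('b',row(*tip([-130,-20,230],.3),st))
E
```

```text
[690.40245636  54.58734291 453.01062   ] [ 0.    0.85 -0.31  0.72  0.12  1.98  1.27]
a [14.653, 0.019, 7.349, -0.002, -0.404, -0.006]
b [12.835, -1.952, 22.158, -0.003, -0.704, -0.006]
```

send_rows --rows '[[[2,0,0.8,0,-0.06,0],[4,0,1.7,0,-0.12,0],[6,0,2.6,0,-0.18,0],[8,0,3.6,0,-0.24,0],[10,0,4.7,0,-0.3,0],[12,0,5.8,0,-0.35,0],[14,0,7,0,-0.4,0],[14.6,0,7.3,0,-0.4,0],[14.6,0,7.3,0,-0.4,0]]]' --grip 255

```text
clock: 13.45
eef_pos: [527.1, 67.3, 443.7]
tool_rot: [-3.136, -0.004, 3.064]
force: [0.9, 0.5, -0.6]
width: -0.1
gripper_force: 0.0
```

```bash
python3 - <<'E'
from kin import *
st=ctrl.read_state();print(st['eef_pos'],st['qpos'].round(2),st['width'])
for n,pt,t in[('b',[-130,-20,230],.3),('c',[-70,-50,140],.5),('d',[-2,-60,100],.5)]: print(n,row(*tip(pt,t),st))
E
```

```text
[527.11099233  67.25822767 443.70390191] [ 0.07  0.34 -0.36  1.63  0.13  1.2   1.18] -0.06215738082621363
b [4.075, -1.925, 14.423, -0.006, -0.304, -0.004]
c [-0.635, -4.846, 23.989, -0.007, -0.504, -0.004]
d [-7.456, -5.787, 27.968, -0.007, -0.504, -0.004]
```

send_rows --rows '[[[0.5,-0.2,1.8,0,-0.04,0],[1,-0.4,3.6,0,-0.08,0],[1.5,-0.6,5.4,0,-0.12,0],[2,-0.8,7.2,0,-0.16,0],[2.5,-1,9,0,-0.2,0],[3,-1.2,10.8,0,-0.23,0],[3.5,-1.6,12.6,0,-0.27,0],[4,-1.9,14.4,0,-0.3,0],[4,-1.9,14.4,0,-0.3,0],[4,-1.9,14.4,0,-0.3,0]]]'

```text
clock: 14.45
eef_pos: [487.3, 50.9, 299.4]
tool_rot: [-3.136, 0.296, 3.065]
force: [0.4, 0.4, -0.9]
width: 0.0
gripper_force: 0.0
```

```bash
python3 - <<'E'
from kin import *
st=ctrl.read_state();print(st['eef_pos'],st['qpos'].round(2),st['width'])
for n,pt,t in[('b',[-130,-20,230],.3),('c',[-70,-50,140],.5),('d',[-2,-60,100],.5)]: print(n,row(*tip(pt,t),st))
E
```

```text
[487.31479434  50.91416068 299.39092328] [-0.04  0.33 -0.22  2.16  0.42  0.42  0.89] 0.04641020320421275
b [0.266, -0.069, -0.117, -0.007, -0.004, -0.004]
c [-1.414, -2.991, 10.412, -0.007, -0.204, -0.003]
d [-6.757, -3.931, 16.226, -0.007, -0.204, -0.003]
```

send_rows --rows '[[[-0.2,-0.3,1.1,0,-0.02,0],[-0.3,-0.6,2.2,0,-0.04,0],[-0.45,-0.9,3.3,0,-0.06,0],[-0.6,-1.2,4.4,0,-0.08,0],[-0.75,-1.5,5.5,0,-0.1,0],[-0.9,-1.8,6.6,0,-0.12,0],[-1,-2.1,7.7,0,-0.14,0],[-1.2,-2.4,8.8,0,-0.17,0],[-1.4,-3,10.4,0,-0.2,0],[-1.4,-3,10.4,0,-0.2,0]]]'

```text
clock: 15.45
eef_pos: [530.7, 16.7, 205.3]
tool_rot: [-3.136, 0.504, 3.065]
force: [0.2, -0.9, -0.7]
width: -0.3
gripper_force: 0.0
```

```bash
python3 - <<'E'
from kin import *
st=ctrl.read_state();print(st['eef_pos'],st['qpos'].round(2),st['width'])
for n,pt,t in[('c',[-70,-50,140],.5),('d',[-2,-60,100],.5),('e',[-2,-60,50],.5)]: print(n,row(*tip(pt,t),st))
E
```

```text
[530.66337103  16.69239285 205.29695489] [ 0.16  0.57 -0.43  2.3   2.09  0.4  -0.69] -0.2632701827992057
c [0.236, 0.034, 0.01, -0.008, 0.004, -0.004]
d [-3.791, -0.896, 6.804, -0.008, 0.004, -0.004]
e [-1.376, -0.872, 11.183, -0.008, 0.004, -0.004]
```

send_rows --rows '[[[-1,-0.2,1.5,0,0,0],[-2,-0.4,3,0,0,0],[-3,-0.5,4.5,0,0,0],[-4,-0.7,6.2,0,0,0],[-4.65,-0.7,7.3,0,0,0],[-4,-0.7,8.4,0,0,0],[-3.3,-0.7,9.7,0,0,0],[-2.7,-0.7,10.8,0,0,0],[-2.2,-0.7,11.8,0,0,0],[-2.2,-0.7,11.8,0,0,0]]]'

```text
clock: 16.45
eef_pos: [602.2, 2.9, 109.6]
tool_rot: [-3.136, 0.495, 3.065]
force: [-1.0, 0.0, -0.3]
width: 0.0
gripper_force: 0.1
```

```bash
cat >> kin.py <<'E'
def tipnow(st): return Cf(st['eef_pos']+R.from_euler('xyz',st['tool_rot']).apply([0,0,73]))
def arc(st,angs,r,z,tilt=.5,**k):
    for a in angs:
        a=np.radians(a);print(round(np.degrees(a)),[round(x,2) for x in row(*tip([r*np.cos(a),r*np.sin(a),z],tilt),st)])
E
python3 - <<'E'
from kin import *
st=ctrl.read_state();print(tipnow(st),st['force'],st['qpos'].round(2))
arc(st,range(276,150,-6),60,48)
E
```

```text
[  4.11141867 -59.5632977   45.41506918] [-1.04891084  0.04795416 -0.25272482] [ 0.22  0.83 -0.46  2.15  2.23  0.49 -0.71]
276 [-0.28, -0.07, -0.12, -0.01, -0.01, -0.0]
270 [0.27, -0.11, -0.42, -0.01, -0.01, -0.0]
264 [0.82, -0.08, -0.72, -0.01, -0.01, -0.0]
258 [1.37, 0.01, -1.02, -0.01, -0.01, -0.0]
252 [1.9, 0.17, -1.31, -0.01, -0.01, -0.0]
246 [2.42, 0.39, -1.59, -0.01, -0.01, -0.0]
240 [2.91, 0.67, -1.85, -0.01, -0.01, -0.0]
234 [3.38, 1.01, -2.11, -0.01, -0.01, -0.0]
228 [3.81, 1.4, -2.34, -0.01, -0.01, -0.0]
222 [4.2, 1.84, -2.56, -0.01, -0.01, -0.0]
216 [4.55, 2.33, -2.75, -0.01, -0.01, -0.0]
210 [4.86, 2.85, -2.92, -0.01, -0.01, -0.0]
204 [5.11, 3.41, -3.06, -0.01, -0.01, -0.0]
198 [5.31, 4.0, -3.17, -0.01, -0.01, -0.0]
192 [5.45, 4.6, -3.25, -0.01, -0.01, -0.0]
186 [5.54, 5.22, -3.3, -0.01, -0.01, -0.0]
180 [5.58, 5.85, -3.32, -0.01, -0.01, -0.0]
174 [5.55, 6.47, -3.31, -0.01, -0.01, -0.0]
168 [5.46, 7.09, -3.27, -0.01, -0.01, -0.0]
162 [5.32, 7.7, -3.2, -0.01, -0.01, -0.0]
156 [5.13, 8.29, -3.1, -0.01, -0.01, -0.0]
```

send_rows --rows '[[[0.27,-0.1,-0.42,0,0,0],[0.82,-0.08,-0.72,0,0,0],[1.37,0,-1.02,0,0,0],[1.9,0.17,-1.31,0,0,0],[2.42,0.39,-1.59,0,0,0],[2.91,0.67,-1.85,0,0,0],[3.38,1.0,-2.1,0,0,0],[3.81,1.4,-2.34,0,0,0],[4.2,1.84,-2.56,0,0,0],[4.55,2.33,-2.75,0,0,0]]]'

```text
clock: 17.45
eef_pos: [550.0, 31.1, 113.0]
tool_rot: [-3.135, 0.495, 3.066]
force: [0.5, -0.4, -0.9]
width: -0.2
gripper_force: 0.3
```

```bash
python3 - <<'E'
from kin import *
st=ctrl.read_state();print(tipnow(st),st['force'],st['qpos'].round(2),st['clock'])
arc(st,range(210,150,-6),60,48)
E
```

```text
[-50.02348385 -35.15075903  48.78724295] [ 0.46294605 -0.35067689 -0.89484092] [ 0.2   0.83 -0.54  2.28  2.26  0.62 -0.83] 17.45
210 [0.24, 0.46, -0.03, -0.01, -0.01, -0.0]
204 [0.49, 1.02, -0.17, -0.01, -0.01, -0.0]
198 [0.69, 1.6, -0.28, -0.01, -0.01, -0.0]
192 [0.84, 2.21, -0.36, -0.01, -0.01, -0.0]
186 [0.93, 2.83, -0.41, -0.01, -0.01, -0.0]
180 [0.96, 3.45, -0.43, -0.01, -0.01, -0.0]
174 [0.93, 4.08, -0.42, -0.01, -0.01, -0.0]
168 [0.85, 4.7, -0.38, -0.01, -0.01, -0.0]
162 [0.7, 5.31, -0.31, -0.01, -0.01, -0.0]
156 [0.51, 5.9, -0.2, -0.01, -0.01, -0.0]
```

send_rows --rows '[[[0.24,0.46,-0.03,0,0,0],[0.49,1.02,-0.17,0,0,0],[0.69,1.6,-0.28,0,0,0],[0.84,2.21,-0.36,0,0,0],[0.93,2.83,-0.41,0,0,0],[0.96,3.45,-0.43,0,0,0],[0.93,4.08,-0.42,0,0,0],[0.85,4.7,-0.38,0,0,0],[0.7,5.3,-0.31,0,0,0],[0.7,5.3,-0.31,0,0,0]]]'

```text
clock: 18.45
eef_pos: [547.4, 85.7, 112.4]
tool_rot: [-3.137, 0.496, 3.068]
force: [1.1, -0.3, 0.5]
width: 0.1
gripper_force: 0.0
```

```bash
python3 - <<'E'
from kin import *
st=ctrl.read_state();print(tipnow(st),st['force'],st['qpos'].round(2),st['clock'])
w=snap('wrist');b=snap('side');E=ext(w,st)
for p in ([-76,0,76],[0,0,73],[-130,0,56]): print(proj(w,W(p),E),proj(b,W(p)))
cv2.imwrite('pics/m5.png',np.hstack([w['pixels'][:,:,::-1][:,100:540],cv2.resize(b['pixels'][120:280,270:414,::-1],(360,400),interpolation=2)]))
print(row(*tip([-48,19,95],.5),st),row(*tip([-75,-50,110],.5),st))
E
```

```text
[-56.50340789  19.26552549  48.21780726] [ 1.07342569 -0.31735133  0.54996787] [ 0.08  0.83 -0.55  2.26  2.16  0.66 -0.85] 18.45
(np.float64(268.87645002613704), np.float64(300.3911461439602)) (np.float64(311.4635091216304), np.float64(205.04423732145392))
(np.float64(285.8399404584509), np.float64(365.6247246845419)) (np.float64(337.7222925028805), np.float64(199.83188653321042))
(np.float64(255.58931371897438), np.float64(149.76680425057816)) (np.float64(292.68283287398685), np.float64(215.05908306287378))
[-2.948, -0.083, -3.709, -0.006, -0.004, -0.002] [-1.3, -7.001, -6.274, -0.006, -0.004, -0.002]
```

View pics/m5.png

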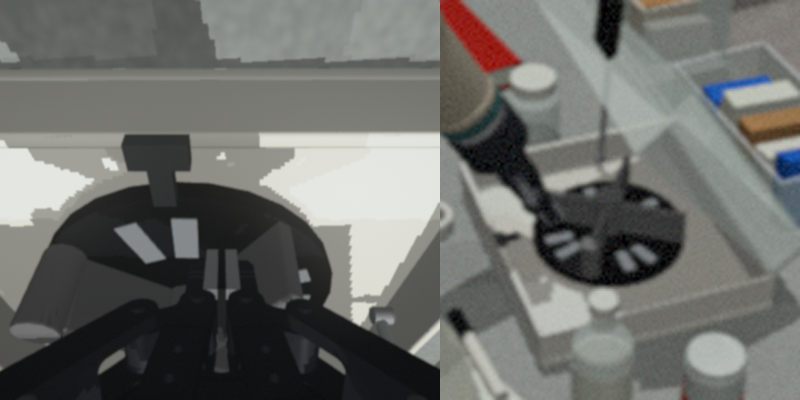

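The wrist half shows the pointer at (155,150), the pushed spoke at (280,260), and the round post on the −y side, with its top at about (35,328), which is column 135 in the full image. The post has come most of the way round, and the side half shows the cover still up.

```bash
python3 - <<'E'
from kin import *
st=ctrl.read_state();w=snap('wrist');E=ext(w,st)
for u,v,z in((135,328,76),(255,137,56)):
    c=Cf(onz(w,u,v,z,E));print(c.round(1),np.degrees(np.arctan2(c[1],c[0]))%360,np.hypot(*c[:2]))
for p in([-56,19,95],[-30,-50,100],[0,-48,95],[0,-48,48]):print(p,row(*tip(p,.5),st))
E
```

```text
[-53.1 -60.5  76. ] 228.7434177347666 80.5239048173093
[-135.    -0.6   56. ] 180.27086564015266 135.01356095737705
[-56, 19, 95] [-2.279, 0.024, -4.091, -0.007, -0.004, -0.002]
[-30, -50, 100] [-4.82, -6.865, -3.246, -0.007, -0.004, -0.002]
[0, -48, 95] [-7.221, -6.646, -1.38, -0.007, -0.004, -0.002]
[0, -48, 48] [-4.985, -6.622, 2.754, -0.007, -0.004, -0.002]
```

send_rows --rows '[[[-1.2,0,-2,0,0,0],[-2.3,0,-4.1,0,0,0],[-2.5,-0.5,-4.5,0,0,0],[-3.2,-2.5,-4.2,0,0,0],[-4,-4.7,-3.7,0,0,0],[-4.8,-6.8,-3.3,0,0,0],[-6,-6.7,-2.3,0,0,0],[-7.2,-6.6,-1.4,0,0,0],[-6.1,-6.6,0.7,0,0,0],[-5,-6.6,2.7,0,0,0]]]'

```text
clock: 19.6
eef_pos: [599.0, 13.1, 112.2]
tool_rot: [-3.135, 0.497, 3.065]
force: [0.2, -0.1, -0.4]
width: 0.2
gripper_force: 0.0
```

```bash
python3 - <<'E'
from kin import *
st=ctrl.read_state();print(tipnow(st),st['force'],st['qpos'].round(2),st['clock'])
arc(st,range(268,195,-6),50,48)
E
```

```text
[  0.31129052 -49.57329554  48.01628659] [ 0.22423702 -0.14578851 -0.43364642] [ 0.21  0.83 -0.49  2.16  2.2   0.52 -0.7 ] 19.6
268 [0.2, -0.1, -0.1, -0.01, -0.0, -0.0]
262 [0.66, -0.06, -0.34, -0.01, -0.0, -0.0]
256 [1.11, 0.04, -0.59, -0.01, -0.0, -0.0]
250 [1.55, 0.18, -0.83, -0.01, -0.0, -0.0]
244 [1.98, 0.39, -1.06, -0.01, -0.0, -0.0]
238 [2.38, 0.64, -1.28, -0.01, -0.0, -0.0]
232 [2.76, 0.93, -1.49, -0.01, -0.0, -0.0]
226 [3.1, 1.27, -1.68, -0.01, -0.0, -0.0]
220 [3.42, 1.65, -1.85, -0.01, -0.0, -0.0]
214 [3.7, 2.07, -2.01, -0.01, -0.0, -0.0]
208 [3.94, 2.52, -2.14, -0.01, -0.0, -0.0]
202 [4.13, 2.99, -2.25, -0.01, -0.0, -0.0]
196 [4.28, 3.48, -2.34, -0.01, -0.0, -0.0]
```

send_rows --rows '[[[0.66,-0.06,-0.34,0,0,0],[1.11,0.04,-0.59,0,0,0],[1.55,0.18,-0.83,0,0,0],[1.98,0.39,-1.06,0,0,0],[2.38,0.64,-1.28,0,0,0],[2.76,0.93,-1.49,0,0,0],[3.1,1.27,-1.68,0,0,0],[3.42,1.65,-1.85,0,0,0],[3.7,2.07,-2.01,0,0,0],[3.94,2.5,-2.14,0,0,0]]]'

```text
clock: 20.6
eef_pos: [555.9, 42.7, 112.7]
tool_rot: [-3.135, 0.497, 3.067]
force: [3.2, -0.1, -0.6]
width: -0.1
gripper_force: 1.4
```

send_rows --rows '[[[0.1,0.25,-0.05,0,0,0],[0.15,0.4,-0.09,0,0,0],[0.15,0.4,-0.09,0,0,0]]]'

```text
clock: 20.9
eef_pos: [555.1, 46.8, 112.9]
tool_rot: [-3.136, 0.497, 3.066]
force: [4.5, 0.1, 1.4]
width: 0.1
gripper_force: 1.6
```

```bash
python3 - <<'E'
from kin import *
st=ctrl.read_state();t=tipnow(st);print(t,st['force'],st['qpos'].round(2),st['clock'])
w=snap('wrist','w6.png');E=ext(w,st);im=w['pixels'][:,:,::-1].copy()
for p in ([-65,0,76],[-86,0,73],[-87,0,76],[-76,-11,76],[-76,11,76],[-130,0,56],[-104,0,56]):
    u=proj(w,W(p),E);print(p,np.round(u,1));cv2.circle(im,(int(u[0]),int(u[1])),2,(0,0,255),-1)
cv2.imwrite('pics/w6m.png',im)
E
```

```text
[-45.96578709 -19.10946827  48.78434215] [4.46708817 0.10297318 1.39795704] [ 0.17  0.83 -0.56  2.26  2.21  0.64 -0.81] 20.9
[-65, 0, 76] [371.6 299.9]
[-86, 0, 73] [377.  260.5]
[-87, 0, 76] [378.3 266.3]
[-76, -11, 76] [343.3 284.2]
[-76, 11, 76] [406.2 284.2]
[-130, 0, 56] [387.8 117.5]
[-104, 0, 56] [377.3 186.6]
```

View pics/w6m.png

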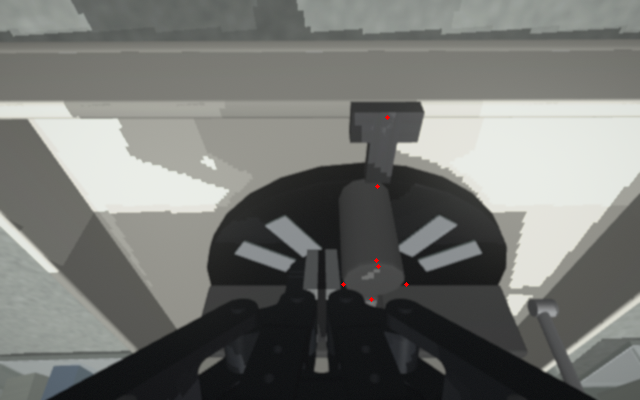

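The post's top spans columns 342–406 (centre about 374), against 374.7 predicted for the index spot. The left and right spokes lie level at row 285 and the pointer's head is centred at 387, also as predicted, so the post is on the pointer. Now I'll draw the finger away sideways and out.

send_rows --rows '[[[-0.2,-0.3,0.1,0,0,0],[-0.4,-0.7,0.2,0,0,0],[-0.4,-1.2,0.2,0,0,0],[-0.4,-1.2,0.2,0,0,0],[-0.4,-1.2,-1.5,0,0,0],[-0.4,-1.2,-3.5,0,0,0],[-0.4,-1.2,-5.5,0,0,0],[-0.4,-1.2,-7.5,0,0,0],[-0.4,-1.2,-9.5,0,0,0],[-0.4,-1.2,-10,0,0,0]]]'

```text
clock: 21.95
eef_pos: [508.7, 38.6, 203.9]
tool_rot: [-3.135, 0.497, 3.067]
force: [-0.3, 0.3, 0.0]
width: 0.1
gripper_force: 0.0
```

send_rows --rows '[[[0,0,-0.5,0,0,0],[0,0,-0.5,0,0,0],[0,0,-0.5,0,0,0]]]'

```text
clock: 22.25
eef_pos: [507.2, 38.5, 206.3]
tool_rot: [-3.135, 0.495, 3.066]
force: [-0.2, -0.2, -0.1]
width: -0.0
gripper_force: 0.0
```

```bash
python3 - <<'E'
from kin import *
st=ctrl.read_state();t=tipnow(st);print(t,st['force'],st['qpos'].round(2),st['clock'])
w=snap('wrist');b=snap('side');E=ext(w,st);im=w['pixels'][:,:,::-1].copy()
for p in ([-76,-11,76],[-76,11,76],[-87,0,76],[-65,0,76],[-130,0,56],[-104,0,56],[-65,0,33]):
    u=proj(w,W(p),E);print(p,np.round(u,1));cv2.circle(im,(int(u[0]),int(u[1])),1,(0,0,255),-1)
cv2.imwrite('pics/m7.png',np.hstack([im[:,100:540],cv2.resize(b['pixels'][80:280,270:450,::-1],(360,400),interpolation=2)]))
E
```

```text
[-93.25935016 -30.87358842 142.09035756] [-0.22263697 -0.20764123 -0.05707433] [ 0.16  0.57 -0.52  2.35  2.02  0.46 -0.69] 22.25
[-76, -11, 76] [352.9 196. ]
[-76, 11, 76] [387.1 196. ]
[-87, 0, 76] [371.7 183.3]
[-65, 0, 76] [368.4 207.9]
[-130, 0, 56] [375.6 103.8]
[-104, 0, 56] [371.2 141.7]
[-65, 0, 33] [363.1 167. ]
```

View pics/m7.png

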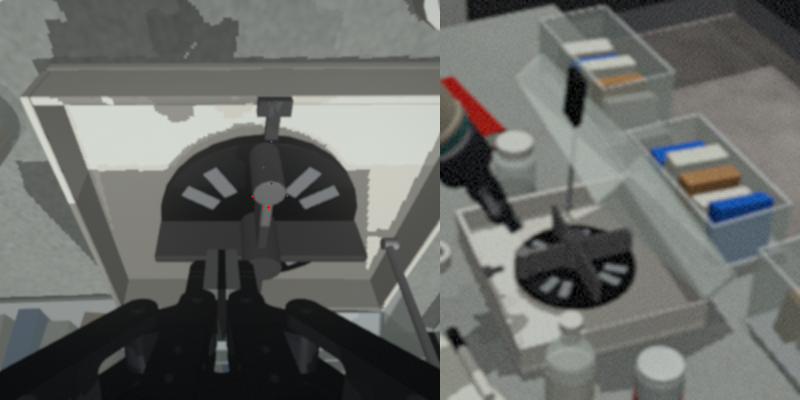

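The post's top is centred at about (270,194), against (270,196) predicted, and in line with the pointer at (273,105). The cover stands on its locked stay in the side view and the robot touches nothing.

```bash
python3 -c "
from cell import ctrl
print(ctrl.finish_job())"
```

```text
the job is handed in; nothing more can be done
None
```

I handed the job in at about 22 s of the 72 s allowed: the cover is up on its locked stay, the post points at the pointer to within about 1 mm by the wrist camera, and the things in view had not been moved.

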